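# Move the hardness-tested parts from the pin rail to the tray in the same order

## Robot

A 6-joint arm with a two-finger parallel gripper is mounted at the origin on the work surface. World frame = base frame: x ahead of the robot, y to its left, z up, the work surface at z = 0. Lengths are in mm, angles in rad, forces in N, time in s.
With the tool pointing down it reaches from about 300 to 875 mm from the base axis. Payload 6.4 kg.
Tool frame: the origin (TCP) lies midway between the tips of the shut fingers; the grasp point (between the pads) lies 19 mm behind it (env.pinch_z is the distance from the TCP to the grasp point, in mm); y points along the fingers, x is the direction in which the jaws open and shut, and the axes are right-handed (so a half turn about y gives the same grasp; the last joint's range is limited). The gripper opens to 85 mm and grips with 20 to 120 N. Pads are 22 mm wide; open, the fingers measure 114 mm over their backs; the gripper's body (76 mm by 85 mm) begins 54 mm behind the grasp point. The pads swing forward as they close: fully open they stand 13 mm farther back than shut.
Start: joints at [0.935, 0.181, 1.607, -0, 1.354, -0.206], TCP at [239.587, 522.723, 231.288] pointing down, gripper open.
Joint ranges: [-2.99, 2.99], [-0.89, 2.07], [0.3, 2.58], [-1.14, 4.28], [0, 2.63], [-3.12, 3.12]. Speed limits (rad/s): [2.57, 2.57, 3.01, 3.14, 3.14, 3.14].

## Interface

Orientations are given as a 3x3 rotation matrix whose columns are the frame's x, y, z axes.
In Python, from plant import env, jaws, kin, eyes, hand_in gives the robot as it stands. Calls block until the motion is done:
- env.goto(position, orientation): joint-space move of the TCP to a pose.
- env.move_linear(position, orientation=None, speed=150, force_limit=None): straight line of the TCP; orientation=None keeps the orientation; speed is the mean speed in mm/s. With force_limit (N) it stops when the force on the tool has changed by that much, and returns True; else False.
- env.move_joints(angles): joint-space move.
- jaws.move_gripper(opening, strength=None): opening from 0.0 (shut) to 1.0 (fully open); strength is the grip in N (None keeps the last); returns when the fingers have stopped.
- env.hold(seconds).
- kin.ik(position, orientation): joint angles nearest the present ones, or None.
- eyes.grab_frame(name): name is "scene" or "top"; returns the picture (420x560x3 uint8, red, green, blue); there is no depth.
- eyes.camera_model(name): a dict with "camera_matrix" (3x3 intrinsics, pixels), "k1" (the pictures are not rectified: a ray, as slopes to the right and down, at radius r is drawn at 1 + k1 r^2 times it, then the intrinsics apply), "R" (3x3) and "t" (3): a world point X has camera coordinates R X + t. Camera axes: x right, y down, z forward; pixel columns grow to the right and rows downward; lengths in mm; the calibration is good to about 2 mm. A picture is of the moment at which its call begins. camera_model takes no time and is no camera call.
A pose or a line that the arm cannot do raises env.Unreachable and nothing moves.
- hand_in(): hands the job in, once; it reports no verdict.
Readings, each from a call of its own:
- env.get_t(): time.
- env.get_joints(): joint angles.
- env.get_qvel(): joint speeds.
- env.get_effort(): joint torques, N m.
- env.get_ee_pos(): TCP position.
- env.get_eef_rot(): TCP orientation.
- env.get_contact_force(): force on the tool from outside, world axes, zero at the start.
- env.get_torque(): the same for the moment, N m.
- env.get_opening(): opening from 0.0 (shut) to 1.0 (fully open).
Only numpy, scipy, OpenCV 4.12 (cv2) and the standard library are available. Lean on these libraries where they do the work, as an engineer would, in place of code of your own. Each camera call takes 0.05 s, during which the arm holds its last target.

## Task

The four turned parts on the aluminium pin rail have been hardness-tested and the readings written down in that order. Move them to the four grey-lined compartments of the wooden tray keeping the order: the part next to the rail's red end goes in the compartment next to the tray's red end, and so on along the row. Set each one down gently and leave it standing upright on the floor of its compartment.

Things in the scene. Friction and masses are not known exactly. Their poses are not given: they have to be found in the camera images.
- coupling: Loose bright steel pipe coupling with a yellow ring: foot collar 46 mm across, 15 mm high; yellow ring 43 mm across on top of it to 22 mm; then a neck 34 mm across up to its full height of 50 mm (three dark thread lines), bore 21 mm through. About 0.26 kg. Origin: centre of its underside, z up its axis. Take it by the neck.
- bush: Loose brass flanged bush: foot flange 48 mm across, 8 mm high, then a body 30 mm across up to the full height of 46 mm, bore 18 mm through. About 0.22 kg. Origin: centre of its underside, z up its axis. Take it by the body.
- hex_nut: Loose black hexagonal coupling nut, 38 mm across flats, 44 mm across corners, 40 mm high, bore 21 mm through. About 0.22 kg, standing at any yaw. Origin: centre of its underside, z up its axis; its x axis points square out of one flat (a flat every 60 degrees), so the fingers should close along x or 60 degrees from it.
- sleeve: Loose plain aluminium sleeve with one dark line round it: 44 mm across, 42 mm high, bore 30 mm through. About 0.1 kg. Origin: centre of its underside, z up its axis.
- pin_green: Fixed locating pin with a green plastic foot disc (54 mm across, 5 mm thick) and a steel pin 11 mm across standing 13 mm above the disc; it stays on the rail. The steel coupling stands over it at the start, so it marks that part's place in the row. Origin: centre of the disc's underside, on the rail's top.
- pin_blue: Fixed locating pin with a blue plastic foot disc (54 mm across, 5 mm thick) and a steel pin 11 mm across standing 13 mm above the disc; it stays on the rail. The brass bush stands over it at the start, so it marks that part's place in the row. Origin: centre of the disc's underside, on the rail's top.
- pin_white: Fixed locating pin with a white plastic foot disc (54 mm across, 5 mm thick) and a steel pin 11 mm across standing 13 mm above the disc; it stays on the rail. The black hex nut stands over it at the start, so it marks that part's place in the row. Origin: centre of the disc's underside, on the rail's top.
- pin_orange: Fixed locating pin with an orange plastic foot disc (54 mm across, 5 mm thick) and a steel pin 11 mm across standing 13 mm above the disc; it stays on the rail. The aluminium sleeve stands over it at the start, so it marks that part's place in the row. Origin: centre of the disc's underside, on the rail's top.
- rail: Fixed aluminium rail, 60 (x) x 340 (y) x 25 mm high, red at its +y end (robot's left), black at the other. Four pins along y at +112.5, +37.5, -37.5, -112.5 mm, the first next to red; which pin is where varies. Parts rest on the pins' discs, undersides 30 mm above the bench; lift 13 mm to clear a pin. Origin: under its middle, on the bench. Turned up to 7 deg; rail and tray may swap near and far.
- tray: Fixed wooden tray, red block at its +y end (robot's left). Four grey-lined compartments, 69 x 69 mm, centres at y = +112.5, +37.5, -37.5, -112.5 mm, the first next to red. Floor 6 mm, wall tops 18 mm above the bench: grip parts high, fingertips over the walls. A narrow fifth well holds a steel test block: not for parts. Origin: on the bench under the middle of the four. Turned up to 7 deg.

How it is judged:
By the outcome, as a careful person would: the job done as asked, in the order asked, and still so for the second after the job is handed in, with the robot touching nothing.
It also fails if it takes over 80 s, if anything falls off the work surface, if the arm or the gripper's body presses on something with over 40 N, if the wrist force passes 120 N, or if a joint passes its speed limit or range.

## Working session

There is one attempt and no reset: what is moved stays moved. The work goes in short steps, each a Python script; the robot and the scene stay as the last script left them, time stands still between calls to the robot, and variables do not carry over. Pictures are saved under pics/ and viewed, and the job is handed in when it is done.

```bash
mkdir -p pics; ls; python3 - <<'E'
from plant import env,jaws,kin,eyes
import cv2
for n in("scene","top"):
    cv2.imwrite(f"pics/a_{n}.png",eyes.grab_frame(n)[:,:,::-1]); print(eyes.camera_model(n))
print(env.get_t(),env.get_eef_rot(),env.pinch_z)
E
```

```text
pics
{'camera_matrix': array([[386.36713418,   0.        , 275.87858179],
       [  0.        , 386.36713418, 206.90681951],
       [  0.        ,   0.        ,   1.        ]]), 'k1': -0.02950422637986841, 'R': array([[-0.74536261,  0.66664618,  0.00417739],
       [ 0.53679957,  0.60387616, -0.58921966],
       [-0.39532366, -0.43693988, -0.80796209]]), 't': array([ 439.49433144, -244.77261607,  922.41935046])}
{'camera_matrix': array([[468.05423461,   0.        , 284.63222904],
       [  0.        , 468.05423461, 209.53136431],
       [  0.        ,   0.        ,   1.        ]]), 'k1': 0.04479702751943039, 'R': array([[ 0.01592614, -0.99921448, -0.03628745],
       [-0.99757048, -0.01341737, -0.06836022],
       [ 0.06781964,  0.037288  , -0.99700055]]), 't': array([-22.89796001, 542.96025473, 676.39967719])}
0.1 [[ 4.16685795e-01 -9.91121245e-04 -9.09050035e-01]
 [ 9.09049142e-01 -1.32109909e-03  4.16686826e-01]
 [-1.61393234e-03 -9.99998636e-01  3.50494695e-04]] 18.700000000000003
```

View pics/a_scene.png

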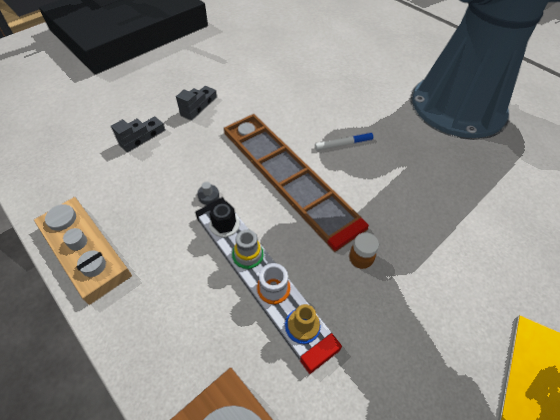

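View pics/a_top.png

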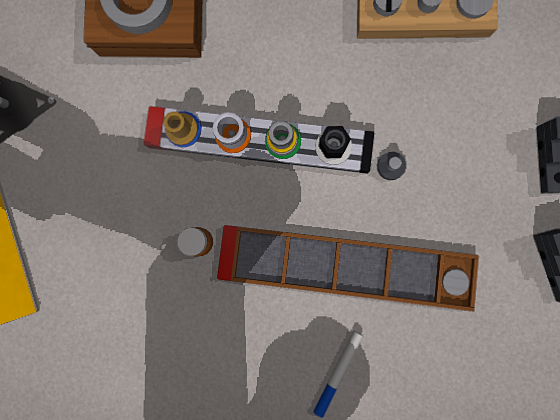

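The top view has the rail far, red at its left (~(155,127)). From red the parts are bush (180,125), sleeve (230,130), coupling (283,138) and hex nut (333,143). The tray is near, red at (228,253), with the test-block well at its right (456,282). I'll zoom in to measure.

```bash
python3 - <<'E'
import cv2
t=cv2.imread("pics/a_top.png"); s=cv2.imread("pics/a_scene.png")
def z(im,x,y,w,h,k,n):
    cv2.imwrite(n,cv2.resize(im[y:y+h,x:x+w],None,fx=k,fy=k,interpolation=cv2.INTER_CUBIC))
z(t,140,80,270,110,2.95,"pics/z1.png")
z(t,210,215,275,105,2.9,"pics/z2.png")
z(s,190,180,160,195,3,"pics/z3.png")
E
```

```text
(no output)
```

View pics/z1.png

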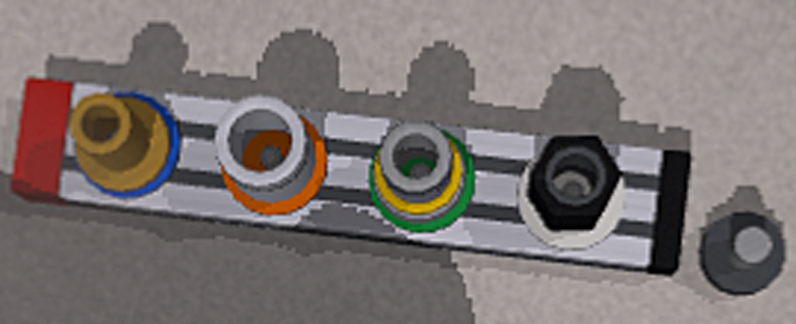

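View pics/z2.png

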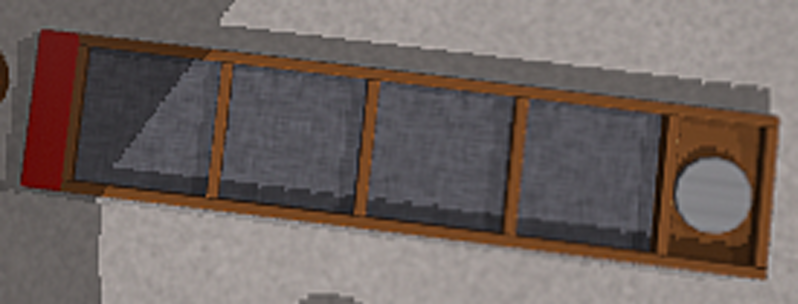

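View pics/z3.png

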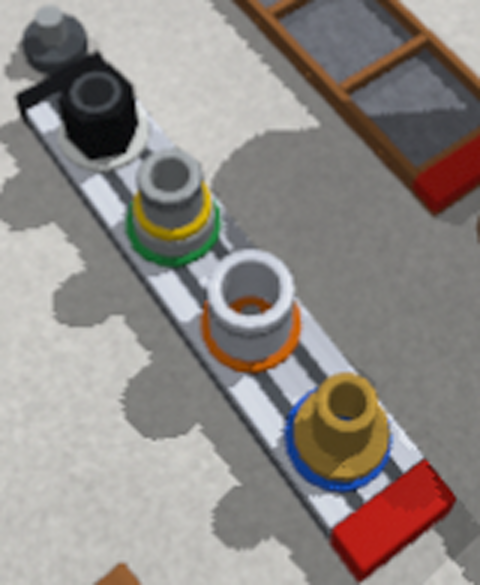

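```bash
cat > h.py <<'E'
import numpy as np, cv2
from plant import env,jaws,kin,eyes
def ray(n,p):
    c=eyes.camera_model(n);K=c["camera_matrix"]
    d=cv2.undistortPoints(np.array([[p]],float),K,np.array([c["k1"],0,0,0]))[0,0]
    R=np.array(c["R"]);return -R.T@c["t"],R.T@np.array([d[0],d[1],1])
def onz(n,p,z):
    o,d=ray(n,p);return o+d*(z-o[2])/d[2]
def proj(n,X):
    c=eyes.camera_model(n);R=np.array(c["R"])
    return cv2.projectPoints(np.atleast_2d(np.array(X,float)),cv2.Rodrigues(R)[0],np.array(c["t"]),c["camera_matrix"],np.array([c["k1"],0,0,0]))[0][:,0]
E
python3 - <<'E'
from h import *
T=lambda u,v:((u+.5)/2.95-.5+140,(v+.5)/2.95-.5+80)
T2=lambda u,v:((u+.5)/2.9-.5+210,(v+.5)/2.9-.5+215)
S=lambda u,v:((u+.5)/3-.5+190,(v+.5)/3-.5+180)
for n,a,b,z in [("bush",(101,122),(347,403),76),("sleeve",(261,140),(251,293),72),("coup",(415,158),(170,178),80),("hex",(575,175),(97,94),70)]:
    print(n,onz("top",T(*a),z).round(1),onz("scene",S(*b),z).round(1))
# rail top corners
rc=[onz("top",T(*p),25)[:2].round(1) for p in [(27,79),(691,151),(672,273),(12,190)]]
print("rail",rc,np.mean(rc,0))
tc=[onz("top",T2(*p),18)[:2].round(1) for p in [(85,40),(667,114),(657,256),(72,186)]]
print("tray inner?",tc)
for p in [(40,30),(778,116),(768,278),(22,188)]: print(onz("top",T2(*p),18)[:2].round(1))
# disc centres z=30
# hex
o=cv2.imread("pics/a_top.png")[115:175,305:365]
cv2.imwrite("pics/hex.png",cv2.resize(o,None,fx=9,fy=9,interpolation=cv2.INTER_CUBIC))
E
```

```text
bush [660.  138.2  76. ] [660.4 140.3  76. ]
sleeve [653.2  63.4  72. ] [655.2  67.2  72. ]
coup [643.4  -9.7  80. ] [645.7  -7.3  80. ]
hex [638.2 -84.3  70. ] [638.1 -82.2  70. ]
rail [array([694.9, 191. ]), array([ 660.6, -144.8]), array([ 599.2, -135.8]), array([637.9, 196.8])] [648.15  26.8 ]
tray inner? [array([514.2,  52.5]), array([ 481.7, -240.8]), array([ 411.5, -235.2]), array([440. ,  57.3])]
[519.   75.7]
[ 481.8 -294.8]
[ 402.3 -288.7]
[438.5  82.8]
```

View pics/hex.png

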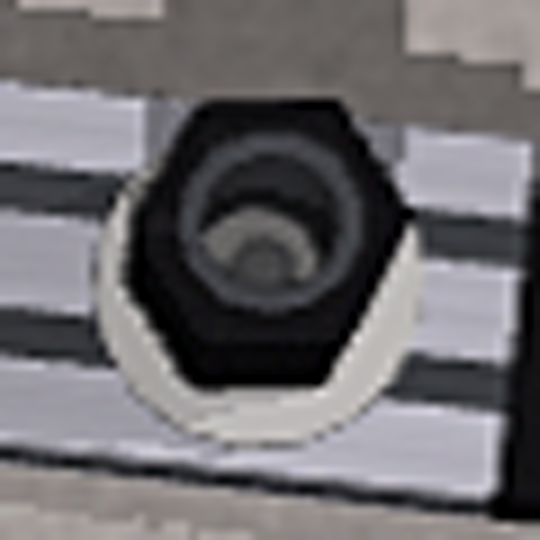

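```bash
python3 - <<'E'
from h import *
from scipy.optimize import least_squares
T2=lambda u,v:np.array(((u+.5)/2.9-.5+210,(v+.5)/2.9-.5+215))
top=[(225,60),(372,79),(522,97),(664,113)];bot=[(212,199),(360,216),(509,238),(659,257)]
yl=[75,0,-75,-150]
mids=[onz("top",T2(*(np.array(a)+b)/2),18)[:2] for a,b in zip(top,bot)]
print(np.round(mids,1)); f=np.polyfit(yl[:4],np.array(mids),1);print("dir,origin",f, np.degrees(np.arctan2(-f[0,0],f[0,1])))
th=np.arctan2(-f[0,0],f[0,1]);tr=f[1]
rr=np.array([[660.2,139.2],[654,65.3],[644.5,-8.5],[638,-84]])
g=np.polyfit([112.5,37.5,-37.5,-112.5],rr,1);print(g);thr=np.arctan2(-g[0,0],g[0,1]);ro=g[1]
print(np.degrees([th,thr]))
def W(o,t,p):
    p=np.array(p,float);c,s=np.cos(t),np.sin(t);q=p.copy();q[...,0]=o[0]+c*p[...,0]-s*p[...,1];q[...,1]=o[1]+s*p[...,0]+c*p[...,1];return q
for n in("top","scene"):
    im=cv2.resize(cv2.imread(f"pics/a_{n}.png"),None,fx=3,fy=3,interpolation=cv2.INTER_CUBIC)
    def pl(X,col): cv2.polylines(im,[((proj(n,X)+.5)*3-.5).round().astype(int)],True,col,1)
    pl(W(ro,thr,[[30,170,25],[30,-170,25],[-30,-170,25],[-30,170,25]]),(255,0,255))
    a=np.linspace(0,2*np.pi,40)
    for y in(112.5,37.5,-37.5,-112.5):
        pl(W(ro,thr,np.c_[27*np.cos(a),y+27*np.sin(a),0*a+30]),(255,0,255))
        for h,c in((6,(255,255,0)),(18,(0,255,0))): pl(W(tr,th,[[34.5,y+34.5,h],[34.5,y-34.5,h],[-34.5,y-34.5,h],[-34.5,y+34.5,h]]),c)
    for (x,y),r,h in zip(rr,(15,22,17,19),(76,72,80,70)): pl(np.c_[x+r*np.cos(a),y+r*np.sin(a),0*a+h],(0,0,255))
    im=im[270:970,420:1450] if n=="top" else im[320:1130,560:1150]
    im=cv2.resize(im,None,fx=.77,fy=.77) if n=="top" else cv2.resize(im,None,fx=.74,fy=.74)
    cv2.imwrite(f"pics/ov_{n}.png",im)
E
```

```text
[[ 469.8  -16.6]
 [ 462.   -91.3]
 [ 453.5 -166. ]
 [ 446.4 -237.8]]
dir,origin [[ 1.04587873e-01  9.84252330e-01]
 [ 4.61869125e+02 -9.10453746e+01]] -6.06555923515888
[[1.01466667e-01 9.91200000e-01]
 [6.49175000e+02 2.80000000e+01]]
[-6.06555924 -5.84486617]
```

View pics/ov_top.png

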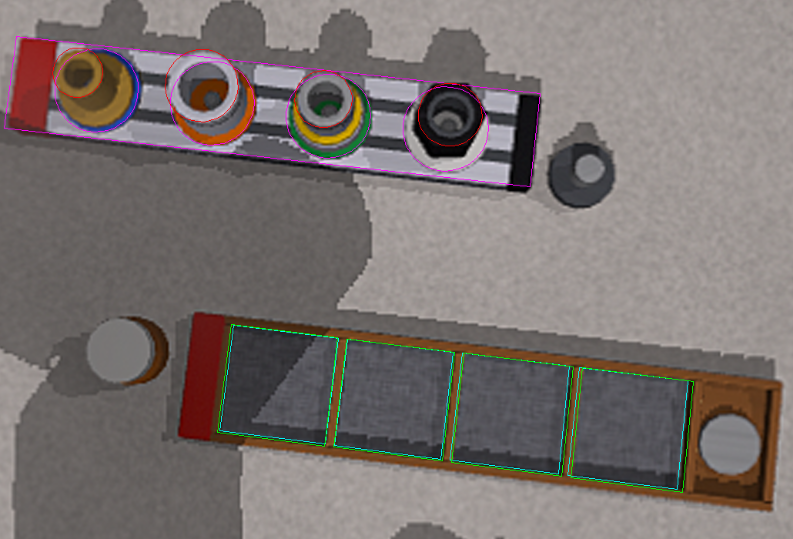

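View pics/ov_scene.png

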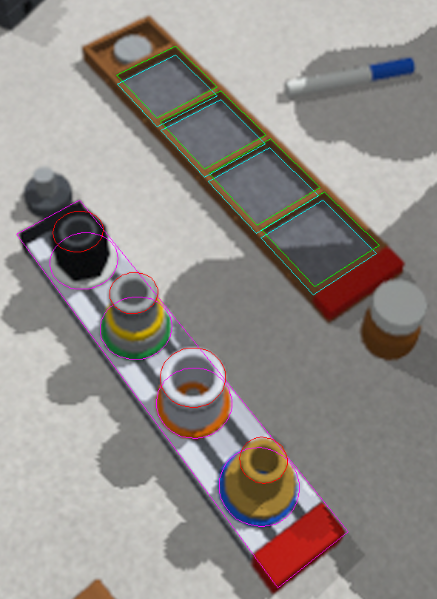

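Both overlays line up within about 2 mm. Bush goes first, using a reusable pick and place helper.

```bash
cat >> h.py <<'E'
TO=np.array([461.9,-91.0]);TY=np.radians(-5.95);RY=np.radians(-5.85)
YS=(112.5,37.5,-37.5,-112.5)
def cell(i): return TO+YS[i]*np.array([-np.sin(TY),np.cos(TY)])
def rot(y):
    best=None
    q0=np.array(env.get_joints())
    for a in(y,y+np.pi):
        c,s=np.cos(a),np.sin(a);R=np.array([[c,0,-s],[s,0,c],[0,-1,0.]])
        q=kin.ik([560,0,150],R)
        if q is not None and abs(q[5])<2.6:
            d=abs(q[5]-q0[5])
            if best is None or d<best[0]: best=(d,R)
    return best[1]
def pick(xy,h,yaw=RY,strength=60):
    R=rot(yaw);jaws.move_gripper(1.0)
    env.goto([*xy,175],R);env.move_linear([*xy,30+h],R,speed=90)
    print("pre",np.round(env.get_contact_force(),1))
    jaws.move_gripper(0.0,strength)
    print("grip opening",env.get_opening(),env.get_ee_pos())
    env.move_linear([*xy,30+h+25],R,speed=50);env.move_linear([*xy,30+h+75],R,speed=150)
    print("lifted",env.get_opening(),np.round(env.get_contact_force(),1),env.get_t())
def place(i,h,yaw=TY,off=(0,0)):
    R=rot(yaw);xy=cell(i)+np.array(off)
    env.move_linear([*xy,105+h],R,speed=150)
    env.move_linear([*xy,14+h],R,speed=80);env.hold(.2)
    print("touch",env.move_linear([*xy,3+h],R,speed=15,force_limit=4),env.get_ee_pos(),np.round(env.get_contact_force(),1))
def release(up=150):
    jaws.move_gripper(1.0);p=np.array(env.get_ee_pos());p[2]=up
    env.move_linear(p,speed=120);print("t",env.get_t())
def snap(k):
    for n in("top","scene"): cv2.imwrite(f"pics/{k}_{n}.png",eyes.grab_frame(n)[:,:,::-1])
E
python3 - <<'E'
from h import *
pick((660.2,139.2),18)
snap("b")
E
```

```text
pre [-0.2  0.4 -0.6]
grip opening 0.32509694562330393 [660.49619753 139.23498793  48.43517537]
lifted 0.3223186846020175 [ 0.1  1.  -2.5] 5.625
```

```bash
python3 -c "
import cv2,numpy as np
cv2.imwrite('pics/b_both.png',cv2.resize(np.hstack([cv2.imread('pics/b_top.png')[50:330],cv2.imread('pics/b_scene.png')[120:400]]),None,fx=.71,fy=.71))"
```

```text
(no output)
```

View pics/b_both.png

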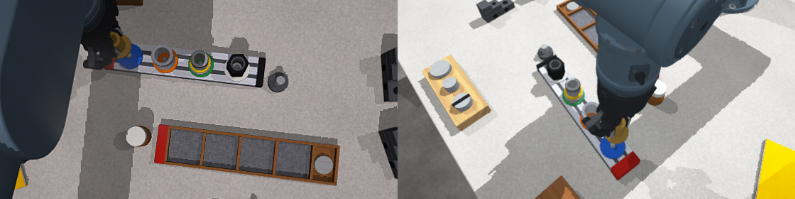

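The bush is held: the blue disc is exposed at about (135,58) in the top half, and the force change matches its weight. Next I'll place it.

```bash
python3 - <<'E'
from h import *
place(0,18); release()
pick((654,65.3),16)
snap("c")
E
python3 -c "
import cv2,numpy as np
cv2.imwrite('pics/c_both.png',np.vstack([cv2.imread('pics/c_top.png')[60:340],cv2.imread('pics/c_scene.png')[100:400]]))"
```

```text
touch True [473.54067537  20.92196653  24.37640582] [-0.5  0.2  5. ]
t 11.175
pre [ 0.4 -1.2  0.3]
grip opening 0.4957008446510801 [654.4713767   65.29525193  46.75451772]
lifted 0.4948003097014107 [-0.2 -0.2 -0.2] 15.3583
```

View pics/c_both.png

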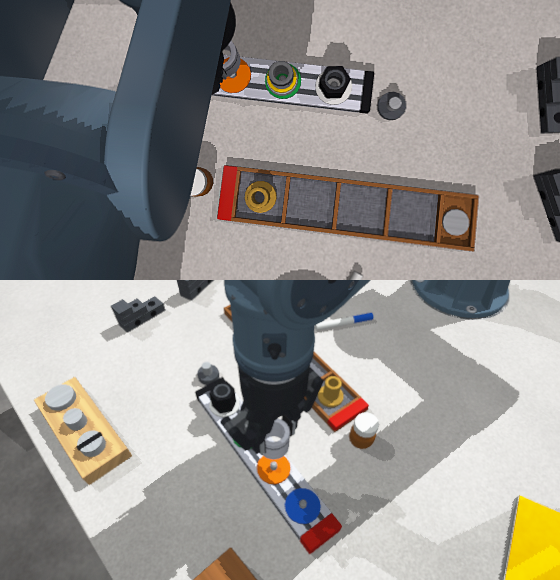

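The bush stands centred in compartment 1 (top view ~(261,197)), and the sleeve is lifted off its orange pin.

```bash
python3 - <<'E'
from h import *
place(1,16); release()
pick((644.5,-8.5),20)
snap("d")
E
python3 -c "
import cv2,numpy as np
cv2.imwrite('pics/d_both.png',np.vstack([cv2.imread('pics/d_top.png')[60:340],cv2.imread('pics/d_scene.png')[100:400]]))"
```

```text
touch True [465.7999975  -53.71070555  22.7251337 ] [-0.4 -0.3  4.5]
t 20.8167
pre [-0.8  0.9  0.2]
grip opening 0.3874249243029188 [645.00702827  -8.61385767  50.59352797]
lifted 0.3892179325366432 [ 0.1  0.7 -2.7] 25.0167
```

View pics/d_both.png

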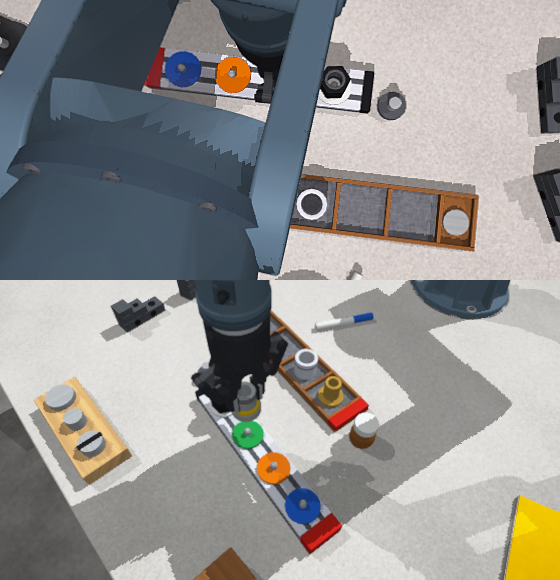

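The sleeve stands in compartment 2 (top view ~(311,204)), and the coupling is held by its neck.

```bash
python3 - <<'E'
from h import *
place(2,20); release()
pick((638.1,-84),16,yaw=0.0)
snap("e")
E
python3 -c "
import cv2,numpy as np
cv2.imwrite('pics/e_both.png',np.vstack([cv2.imread('pics/e_top.png')[60:340],cv2.imread('pics/e_scene.png')[100:400]]))"
```

```text
touch True [ 457.96190152 -128.27107708   26.53342672] [-0.2  0.5  4.5]
t 30.5083
pre [ 0.1  0.4 -0.4]
grip opening 0.4285460243857372 [638.60958953 -84.16261709  46.57662171]
lifted 0.4341241179513961 [-0.  -0.4 -2.4] 34.7167
```

View pics/e_both.png

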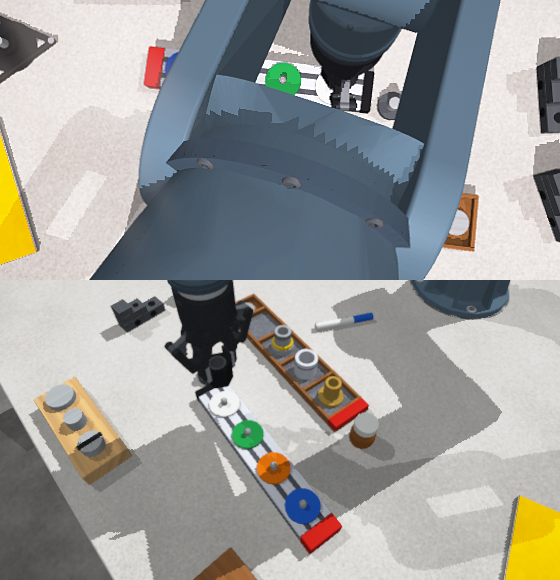

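The coupling stands in compartment 3 (scene half ~(283,340)), the nut is held, and the white pin is bare. The last part goes in, then the arm clears for a check.

```bash
python3 - <<'E'
from h import *
place(3,16); release(220)
env.move_joints([0.935,0.181,1.607,0,1.354,-0.206])
snap("f");print(env.get_t())
E
python3 -c "
import cv2,numpy as np
a=cv2.imread('pics/f_top.png')[215:320,205:485];b=cv2.imread('pics/f_scene.png')[100:260,210:390]
cv2.imwrite('pics/f1.png',cv2.resize(a,None,fx=2.8,fy=2.8));cv2.imwrite('pics/f2.png',cv2.resize(b,None,fx=3.5,fy=3.5))"
```

```text
touch True [ 450.21323099 -202.8798584    22.52124319] [-1.3  0.7  5. ]
t 40.8
43.5667
```

View pics/f1.png

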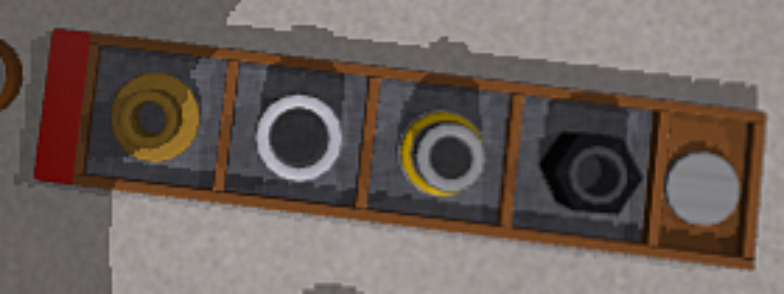

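View pics/f2.png

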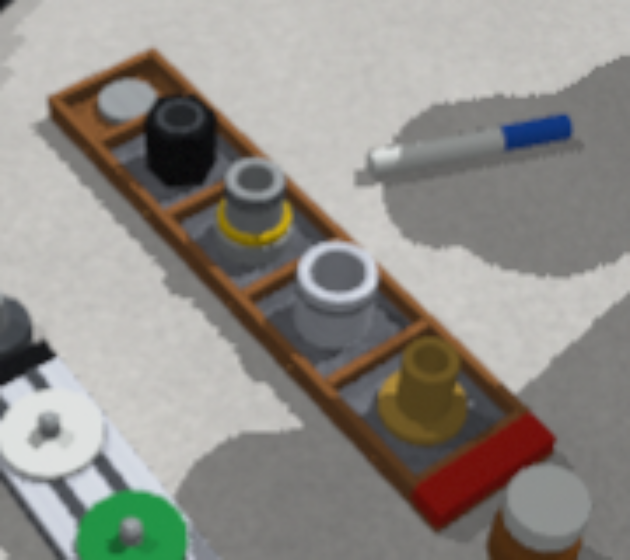

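Both views show all four parts upright in their compartments. From red the order is bush (150,117), sleeve (299,138), coupling (447,157) and nut (593,172), the same as on the rail.

```bash
python3 -c "
from plant import hand_in
print(hand_in())"
```

```text
the job is handed in; nothing more can be done
None
```

I moved all four parts from the rail to the tray in the same order from the red end: brass bush, aluminium sleeve, steel coupling, black hex nut. I handed the job in at about 44 s of the 80 s allowed.

- **Set-down:** each part was lowered slowly until it touched (about 5 N). All four touchdowns came at the height expected for the compartment floor.
- **Final check:** the last pictures from both cameras show every part upright inside its own compartment. The arm had moved back to its start position, clear of everything.
- **Problems:** no check failed. The two cameras differed by about 2–4 mm on part positions, so I used the average, which was well within the clearances.

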